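# Find the trolley wheel with the worn bearing and hang it up

## Task

One of the two trolley wheels in the blue stands has a worn bearing. Feel for it: with the axle staying down in its stand, rock the top of the rim on its axle first towards the robot, then away from it, as far as the play goes. Then lift the wheel that has play out of its stand and hang it by its rim over the red J-hook, at rest; the sound wheel stays seated in its stand, and leave the other things on the bench alone.

Things in the scene. Friction and masses are not known exactly. Their poses are not given: they have to be found in the camera images.
- axle_a: Steel axle of trolley wheel a, 150 mm long, with square 12 mm ends and a round 22 mm middle. Origin at its middle, which is the centre of the wheel; x runs along the axle (at the start it points roughly away from the robot, level), z is up. It lies in stand_a. Axle and wheel together weigh 0.75 to 0.95 kg.
- wheel_a (a joint): How far wheel a is rocked on its axle, in rad, about the level y axis of the axle; positive: top of the rim leaned towards the axle's +x (away from the robot), negative: towards the robot. A sound bearing lets it rock less than 0.01 rad; a worn one about 0.1 rad either way (9 mm at the top of the rim). It rocks freely within its play (under 0.5 N at the rim) and stays where it is left.
- rim_a (a point): Top of the tyre of wheel a, middle of its width. The wheel stands upright across the axle: black tyre 180 mm in diameter and 34 mm wide (along the axle), with flat sides, solid for 30 mm inwards from the outside; then open (inner rim radius 60 mm) to the 30 mm yellow hub, but for three yellow spokes 13 mm wide, one straight down and two 60 degrees either side of the top. Straight below the top there is no spoke. Axes as the wheel's: x along the axle, z up.
- stand_a: Fixed blue stand of wheel a. Base plate 170 x 130 x 14 mm on the bench, origin in the middle of its underside, x along the axle. Two upright plates 8 mm thick, 120 mm apart along x, each with a slot open to the top, 16 mm wide and 28 mm deep (floor 112 mm, top 140 mm above the bench), in which the axle ends lie without any clamp: the wheel lifts straight up. More than about 4 N sideways on the top of the rim, beyond the play, starts to tip the axle out of a slot.
- stand_a_seat (a point): Where the middle of the axle lies when seated in stand_a, 118 mm above the bench.
- axle_b: Steel axle of trolley wheel b, 150 mm long, with square 12 mm ends and a round 22 mm middle. Origin at its middle, which is the centre of the wheel; x runs along the axle (at the start it points roughly away from the robot, level), z is up. It lies in stand_b. Axle and wheel together weigh 0.75 to 0.95 kg.
- wheel_b (a joint): How far wheel b is rocked on its axle, in rad, about the level y axis of the axle; positive: top of the rim leaned towards the axle's +x (away from the robot), negative: towards the robot. A sound bearing lets it rock less than 0.01 rad; a worn one about 0.1 rad either way (9 mm at the top of the rim). It rocks freely within its play (under 0.5 N at the rim) and stays where it is left.
- rim_b (a point): Top of the tyre of wheel b, middle of its width. The wheel stands upright across the axle: black tyre 180 mm in diameter and 34 mm wide (along the axle), with flat sides, solid for 30 mm inwards from the outside; then open (inner rim radius 60 mm) to the 30 mm yellow hub, but for three yellow spokes 13 mm wide, one straight down and two 60 degrees either side of the top. Straight below the top there is no spoke. Axes as the wheel's: x along the axle, z up.
- stand_b: Fixed blue stand of wheel b. Base plate 170 x 130 x 14 mm on the bench, origin in the middle of its underside, x along the axle. Two upright plates 8 mm thick, 120 mm apart along x, each with a slot open to the top, 16 mm wide and 28 mm deep (floor 112 mm, top 140 mm above the bench), in which the axle ends lie without any clamp: the wheel lifts straight up. More than about 4 N sideways on the top of the rim, beyond the play, starts to tip the axle out of a slot.
- stand_b_seat (a point): Where the middle of the axle lies when seated in stand_b, 118 mm above the bench.
- hook: Fixed stand: dark base plate 200 x 120 x 12 mm, grey post 25 mm square, 269 mm tall, and a red J-hook of two level round prongs, 10 mm thick, 32 mm apart (axis to axis), along -x towards the robot; prong axes 262 mm above the bench, ends turned up 167 mm from the post's axis. Origin under the post. A wheel hangs with its rim over both prongs, axle along them, its centre 58 mm below their tops.
- hook_seat (a point): Point midway between the two red prongs at the height of their tops, 267 mm above the bench, 110 mm from the post's axis: the middle of the place for the rim. Axes as the hook stand's: -x along the prongs to their tips, z up.
- hook_tip (a point): Point midway between the tops of the two upturned ends, 279 mm above the bench (12 mm above the prongs' tops), 57 mm from hook_seat along -x.
- cleaner: White bottle with a red cap, 68 mm across, 170 mm tall, origin in the middle of its underside. Not to be disturbed.
- tray: Open green parts tray 100 x 120 x 45 mm, origin in the middle of its underside. Not to be disturbed.
- wrench: Steel wrench 180 mm long, lying on the bench, along its x. Not to be disturbed.
Not all that is in view belongs to the job. Leave any pink look-alike of the axle_b alone.

How it is judged (in metres and radians):
On the way, in this order (a step that is already met when the one before it is completed fails the run):
1. the rim of the wheel with play is rocked towards the robot (more than 0.07 rad) with its axle down in the stand (value of joint wheel_b below -0.07 rad and horizontal distance between axle_b and stand_b_seat below 0.012 m and z of axle_b in the frame of stand_b_seat below 0.007 m), for 0.1 s.
2. it is rocked away from the robot (more than 0.07 rad) with its axle down in the stand (value of joint wheel_b above 0.07 rad and horizontal distance between axle_b and stand_b_seat below 0.012 m and z of axle_b in the frame of stand_b_seat below 0.007 m), for 0.1 s.
3. that wheel is lifted out of its stand (its axle more than 40 mm above its seat) (height (world z) of axle_b above 0.158 m), for 0.1 s.
At the end, for the whole second after the job is handed in: The wheel with play hangs by its rim on the red prongs, between tips and post, released and at rest: centre 45 to 75 mm below the bar's top, within 30 mm sideways, axle level within 0.3 rad. The sound wheel is upright in its stand, axle within 12 mm of its seat and under 7 mm above it (z of axle_b in the frame of hook_seat between -0.075 and -0.045 m and y of axle_b in the frame of hook_seat between -0.03 and 0.03 m and x of axle_b in the frame of hook_seat between -0.05 and 0.08 m and angle between axle_b's own x axis and vertical between 1.27 and 1.87 rad and contact force between axle_b and hook above 3 N and linear speed of each of axle_b, axle_a below 0.05 m/s and angular speed of axle_b below 0.5 rad/s and horizontal distance between axle_a and stand_a_seat below 0.012 m and z of axle_a in the frame of stand_a_seat below 0.007 m and angle between axle_a's own z axis and vertical below 0.1 rad); the robot touches nothing.
It fails at once if the sound wheel is lifted out of its stand (axle more than 20 mm above its seat) (height (world z) of axle_a above 0.138 m).
It fails at once if the cleaner is moved more than 30 mm (distance of cleaner from where it was at the start of the episode above 0.03 m).
It fails at once if the tray is moved more than 30 mm (distance of tray from where it was at the start of the episode above 0.03 m).
It fails at once if the wrench is moved more than 30 mm (distance of wrench from where it was at the start of the episode above 0.03 m).
It also fails if it takes over 64 s, if anything falls off the work surface, if the arm or the gripper's body presses on something with over 40 N, if the wrist force passes 120 N, or if a joint passes its speed limit or range.

## Robot

A 6-joint arm with a two-finger parallel gripper is mounted at the origin on the work surface. World frame = base frame: x ahead of the robot, y to its left, z up, the work surface at z = 0. Lengths are in mm, angles in rad, forces in N, time in s.
With the tool pointing down it reaches from about 300 to 875 mm from the base axis. Payload 6.4 kg.
Tool frame: the origin (TCP) lies midway between the tips of the shut fingers; the grasp point (between the pads) lies 19 mm behind it; z points along the fingers, y is the line along which they close (so a half turn about z gives the same grasp; the last joint's range is limited). The gripper opens to 85 mm and grips with 20 to 120 N. Pads are 22 mm wide; open, the fingers measure 114 mm over their backs; the gripper's body (76 mm by 85 mm) begins 54 mm behind the grasp point. The pads swing forward as they close: fully open they stand 13 mm farther back than shut.
Start: joints at [-1.308, 0.181, 1.607, -0, 1.354, -0.206], TCP at [259.812, -512.971, 231.288] pointing down, gripper open.
Joint ranges: [-2.99, 2.99], [-0.89, 2.07], [0.3, 2.58], [-1.14, 4.28], [0, 2.63], [-3.12, 3.12]. Speed limits (rad/s): [2.57, 2.57, 3.01, 3.14, 3.14, 3.14].

## Interface

Orientations are given as a unit quaternion [w, x, y, z].
In Python, from bench import get_state, imaging, sign_off gives the robot as it stands.
- The arm moves only by the shell command python3 -m inch 'ROWS' [OPENING]. ROWS is JSON, a list of rows, each a list of 6 numbers: the shift along the tool's x, y, z in cm, then the turn, a rotation vector about the tool's x, y, z in degrees. In form: [[dx, dy, dz, wx, wy, wz], ...]. A call has 1 to 10 rows; each row shifts and turns the commanded pose from where the row before left it, along the tool's axes as they then stand; what a row does not reach is not made up. A row lasts 1/10 s, in which the tool goes at most 50 mm and 8.59 degrees, less where a joint would pass 70% of its speed; a pose out of reach is approached as far as the arm can. A call with a gripper value outside its range is refused whole. OPENING is the gripper command: -1 is shut, 1 is fully open, values between are in proportion, set as the call begins (- or left out, the last holds). The fingers move at their own pace and stop on an object; the grip force is fixed at half the most. Time passes only in rows, so rows that do not move let the fingers close. It gives the time, the measured TCP pose, the force, the opening and the grip force at its end, in the units of the state.
- get_state(): the state, without advancing time (a new reading comes with each control period).
- imaging.read_camera(name): name is "side" or "top"; returns the picture (400x640x3 uint8, red, green, blue); there is no depth.
- imaging.camera_params(name): a dict with "fovy" (degrees; the focal length in pixels is half the picture's height over the tangent of half this angle, whatever the lens; pixels are square), "cx", "cy" (the principal point, pixels), "k1" (the pictures are not rectified: a ray, as slopes to the right and down, at radius r is drawn at 1 + k1 r^2 times it, then the intrinsics apply), "origin" and "attitude" of the camera in the world. Camera axes: x right, y down, z forward; pixel columns grow to the right and rows downward; lengths in mm; the calibration is good to about 2 mm. A picture is of the moment at which its call begins. camera_params takes no time and is no camera call.
- sign_off(): hands the job in; it is judged then, once.
The state is a dict: "time_s": time; "qpos": joint angles; "joint_velocities": joint speeds; "effort": joint torques, N m; "ee_pos": TCP position; "tool_rot": TCP orientation; "ft_force": force on the tool from outside, world axes, zero at the start; "wrist_torque": the same for the moment, N m; "finger_gap": finger opening in mm; "gripper_force": force on a finger pad.
Only numpy, scipy, OpenCV 4.12 (cv2) and the standard library are available. Lean on these libraries where they do the work, as an engineer would, in place of code of your own. Each camera call takes 0.05 s, during which the arm holds its last target. There are 200 camera calls.

## Working session

There is one attempt and no reset: what is moved stays moved. The work goes in short steps, Python scripts to look and compute and a shell command to move; the robot and the scene stay as the last step left them, time stands still between calls to the robot, and variables do not carry over. Pictures are saved under pics/ and viewed, at most 10 in all, crops included, and the job is handed in when it is done.

```bash
ls; mkdir -p pics
python3 - <<'E'
from bench import get_state, imaging
import cv2
for n in("side","top"):
    cv2.imwrite(f"pics/{n}0.png",imaging.read_camera(n)[:,:,::-1]); print(n,imaging.camera_params(n))
s=get_state();print(s)
E
```

```text
pics
side {'fovy': 53.73335887801671, 'cx': 324.20836587772635, 'cy': 191.7601345635627, 'k1': 0.0027547944571063936, 'origin': array([ 500.12669978, -926.92104868, 1223.21939426]), 'attitude': array([-0.33243725,  0.94265572, -0.02652921,  0.01348564])}
top {'fovy': 43.598582481084385, 'cx': 306.7356373551646, 'cy': 199.50083125452244, 'k1': 0.022614061827821566, 'origin': array([ 422.99571157, -101.10779707, 1782.10777349]), 'attitude': array([-0.04130577,  0.71285337, -0.69939005,  0.03142393])}
{'time_s': 0.1, 'qpos': array([-1.30830315e+00,  1.81470793e-01,  1.60793951e+00,  7.70330998e-06,
        1.35381040e+00, -2.06337787e-01]), 'joint_velocities': array([-0.00061007, -0.00450285, -0.00441942, -0.0008783 , -0.00021749,
        0.00049902]), 'effort': array([ 2.49969034e-04, -4.45877695e+01, -3.52239132e+01, -1.79066974e-04,
        4.05557643e-03,  1.57846762e-05]), 'ee_pos': array([ 259.67196778, -512.44832535,  230.4567521 ]), 'tool_rot': array([-8.13809299e-04,  9.72650147e-01,  2.32273608e-01, -1.90937536e-05]), 'ft_force': array([0.28211328, 0.05177016, 0.31457525]), 'wrist_torque': array([ 0.00452382, -0.06788328,  0.00586934]), 'gripper_force': 0.0, 'finger_gap': 85.03510562244679}
```

View pics/side0.png

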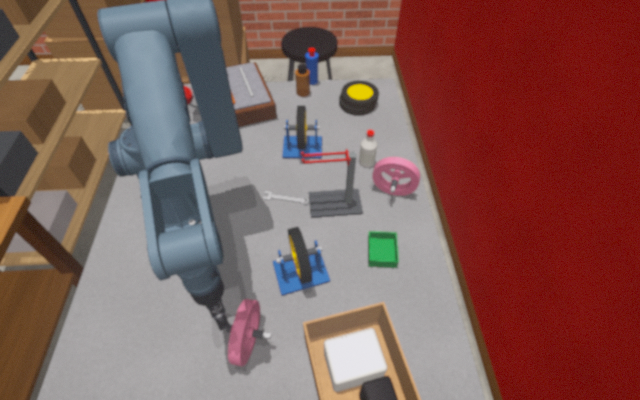

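View pics/top0.png

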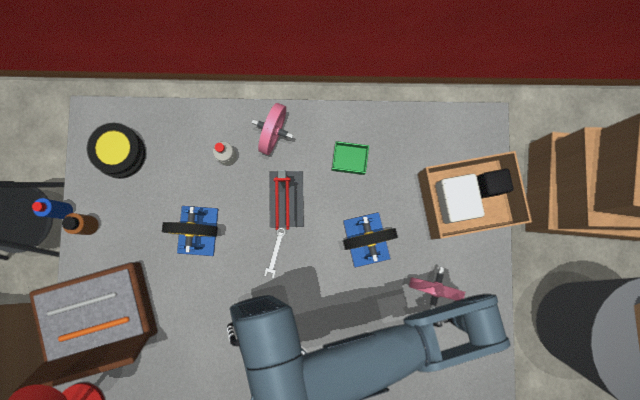

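The top view shows two blue stands with black tyres, at (190,229) and (370,240). Both fit the description. The pink wheels at (272,130) and (437,290), and the black and yellow one at (115,150) with no stand, are look-alikes. The hook is at (285,200). I'll confirm in one enlarged crop.

```bash
cat > h.py <<'E'
import numpy as np
from bench import imaging
from scipy.spatial.transform import Rotation as R
def ray(n,u,v):
    c=imaging.camera_params(n); f=200/np.tan(np.radians(c["fovy"]/2))
    d=np.array([(u-c["cx"])/f,(v-c["cy"])/f]); p=d.copy()
    for _ in range(20): p=d/(1+c["k1"]*(p@p))
    q=c["attitude"]; return c["origin"],R.from_quat([q[1],q[2],q[3],q[0]]).apply([p[0],p[1],1])
def at(n,u,v,z):
    o,d=ray(n,u,v); return (o+d*(z-o[2])/d[2]).round(1)
def proj(n,P):
    c=imaging.camera_params(n); f=200/np.tan(np.radians(c["fovy"]/2)); q=c["attitude"]
    a=R.from_quat([q[1],q[2],q[3],q[0]]).inv().apply(np.asarray(P,float)-c["origin"]); p=a[...,:2]/a[...,2:]
    p=p*(1+c["k1"]*(p**2).sum(-1,keepdims=True)); return p*f+[c["cx"],c["cy"]]
E
python3 - <<'E'
import cv2,numpy as np
t=cv2.imread("pics/top0.png");s=cv2.imread("pics/side0.png")
def c(im,x,y,w,h,k): return cv2.resize(im[y:y+h,x:x+w],None,fx=k,fy=k,interpolation=cv2.INTER_CUBIC)
A=c(t,150,190,80,75,5);B=c(t,330,200,80,75,5)   # 400x375
C=c(t,255,160,60,75,3); D=c(s,260,215,80,75,3)
E_=c(s,270,95,60,75,3);F=c(s,295,140,80,75,3)
bot=np.hstack([C,D,E_,F])[:, :800]
cv2.imwrite("pics/m1.png",np.vstack([np.hstack([A,B]),np.pad(bot,((0,0),(0,800-bot.shape[1]),(0,0)))]))
E
```

```text
(no output)
```

View pics/m1.png

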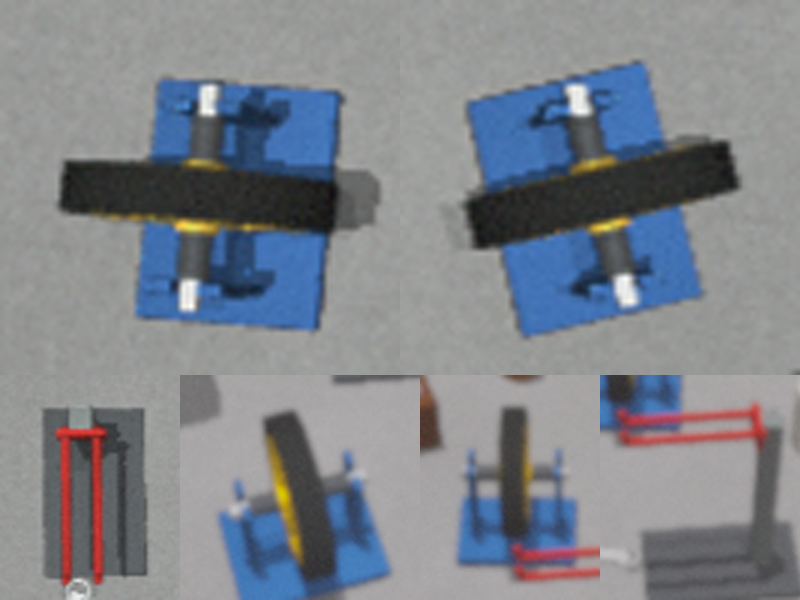

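The crop confirms both black wheels sit in blue stands with their axles seated. The hook's prongs point back towards the robot, with the wrench below the tips. Next I'll compute poses.

Run:
```python
from h import *
def stand(ps,o,k,name):
    P=np.array([at("top",o[0]+(x+.5)/k-.5,o[1]+(y+.5)/k-.5,14) for x,y in ps])  # TL,TR,BR,BL
    c=P.mean(0); d=(P[0]+P[1]-P[2]-P[3]); print(name,c.round(1),"yaw",np.degrees(np.arctan2(d[1],d[0])).round(1),np.linalg.norm(d)/2)
stand([(160,80),(340,92),(318,330),(136,316)],(150,190),5,"L")
stand([(68,102),(242,62),(303,293),(125,335)],(330,200),5,"R")
stand([(42,32),(147,34),(147,200),(42,202)],(255,160),3,"hookbase")
# axle ends z=124 top
for n,a,b,o in(("L",(209,86),(188,309),(150,190)),("R",(576,86),(626,304),(250,200))):
    A=at("top",o[0]+a[0]/5-.4,o[1]+a[1]/5-.4,124);B=at("top",o[0]+b[0]/5-.4,o[1]+b[1]/5-.4,124)
    d=A-B;print(n,(A+B)/2,np.degrees(np.arctan2(d[1],d[0])),np.linalg.norm(d))
f=lambda x,y,z:at("top",255+x/3-.33,160+y/3-.33,z)
print("prongs",f(66,62,262),f(66,205,262),f(97,62,262),f(98,205,262))
# post top grey (68..90, 32..52) z 269
print("posttop",f(79,42,269))
# side: prong ends px: crop F origin(295,140) k3 x0=600,y0=375
g=lambda x,y,z:at("side",295+(x-600)/3,140+(y-375)/3,z)
print("side tips",g(622,414,272),g(624,438,272),"post ends",g(755,409,262),g(763,430,262))
from bench import get_state
s=get_state();print(proj("top",s["ee_pos"]),proj("side",s["ee_pos"]))
```

```text
L [488.4 310.4  14. ] yaw -3.1 167.94671774107402
R [ 469.2 -287.5   14. ] yaw 14.7 167.45913680656548
hookbase [607.6  -1.3  14. ] yaw 1.4 200.30751982888717
L [488.45 311.6  124.  ] -2.860475685480945 148.2847598372807
R [ 468.5 -286.8  124. ] 13.316532688737423 146.74563025862128
prongs [637.2  15.2 262. ] [491.   11.4 262. ] [637.8 -16.5 262. ] [491.6 -21.  262. ]
posttop [657.1   1.9 269. ]
side tips [489.2   8.7 272. ] [490.5 -28.3 272. ] post ends [640.2  18.7 262. ] [646.1 -14.6 262. ]
[447.95107174 308.19354841] [219.0198331  311.75243465]
```

```bash
cat >> h.py <<'E'
def delta(target,yaw):
    """shift (cm, tool axes) and turn (deg) from here to target with tool z down, tool y at yaw (deg)"""
    from bench import get_state
    s=get_state();q=s["tool_rot"];r=R.from_quat([q[1],q[2],q[3],q[0]])
    y=np.radians(yaw);Y=np.array([np.cos(y),np.sin(y),0]);Z=np.array([0,0,-1.]);T=R.from_matrix(np.c_[np.cross(Y,Z),Y,Z])
    print("t",s["time_s"],"ee",s["ee_pos"].round(1),"F",s["ft_force"].round(1),"gap",round(s["finger_gap"],1))
    print("shift cm now",(r.inv().apply(np.array(target)-s["ee_pos"])/10).round(2),"after turn",(T.inv().apply(np.array(target)-s["ee_pos"])/10).round(2),"turn",np.degrees((r.inv()*T).as_rotvec()).round(2))
E
python3 -m inch '[[0,0,-3,0,0,0],[0,0,-3,0,0,0],[0,0,-1,0,0,-8.55],[0,0,0,0,0,-8.55],[0,0,0,0,0,-8.55],[0,0,0,0,0,-8.55],[0,0,0,0,0,-8.55],[0,0,0,0,0,-8.55],[0,0,0,0,0,-8.55],[0,0,0,0,0,-8.55]]' 0.32
python3 -c "
from h import *
delta([469,-287,290],14)"
```

```text
time_s: 1.1
ee_pos: [259.7, -512.7, 300.7]
tool_rot: [-0.0, 0.672, 0.741, 0.0]
ft_force: [-0.2, -0.8, 0.2]
finger_gap: 56.3
gripper_force: 0.0
t 1.1 ee [ 259.7 -512.7  300.7] F [-0.2 -0.8  0.2] gap 56.3
shift cm now [20.41 23.03  1.09] after turn [16.83 25.76  1.07] turn [-0.01 -0.07 -8.39]
```

```bash
python3 -m inch '[[0,0,0,0,0,-8.4],[2.4,3.7,0,0,0,0],[2.4,3.7,0,0,0,0],[2.4,3.7,0,0,0,0],[2.4,3.7,0,0,0,0],[2.4,3.7,0,0,0,0],[2.4,3.7,0,0,0,0],[2.4,3.6,0.5,0,0,0],[0,0,0.5,0,0,0],[0,0,0,0,0,0]]'
python3 - <<'E'
from h import *
delta([469,-287,178],14)
from bench import imaging
import cv2
t=imaging.read_camera("top")[:,:,::-1];s=imaging.read_camera("side")[:,:,::-1]
c=lambda im,x,y:cv2.resize(im[y:y+100,x:x+80],None,fx=5,fy=5,interpolation=cv2.INTER_CUBIC)
cv2.imwrite("pics/m2.png",np.hstack([c(t,330,190),c(s,260,195)]))
E
```

```text
time_s: 2.1
ee_pos: [470.8, -287.6, 290.0]
tool_rot: [-0.001, 0.617, 0.787, -0.0]
ft_force: [0.5, -0.8, 0.3]
finger_gap: 56.3
gripper_force: 0.0
t 2.1 ee [ 470.8 -287.6  290. ] F [ 0.5 -0.8  0.3] gap 56.3
shift cm now [ 0.08 -0.14 11.2 ] after turn [ 0.1  -0.16 11.2 ] turn [-0.09 -0.1  -0.19]
```

View pics/m2.png

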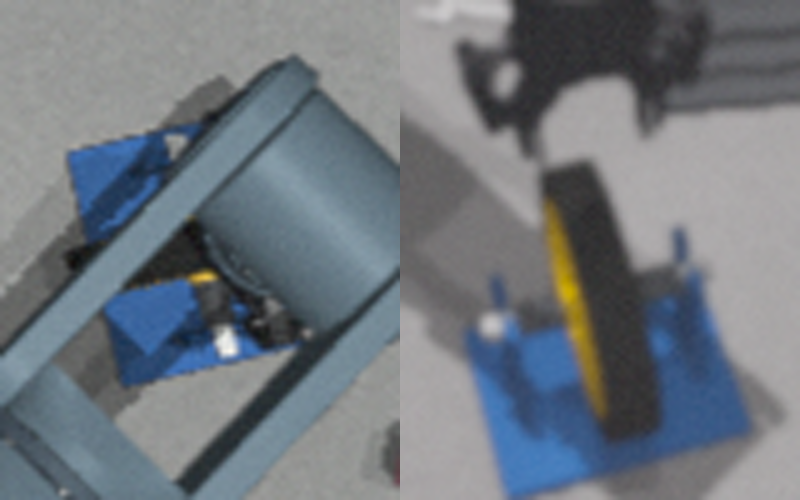

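The fingers, at crop (530,140) and (650,130), straddle the tyre top at about (570,165). I'll descend.

```bash
python3 -m inch '[[0.1,-0.15,2,0,0,0],[0,0,2,0,0,0],[0,0,2,0,0,0],[0,0,1,0,0,0],[0,0,1,0,0,0],[0,0,1,0,0,0],[0,0,1,0,0,0],[0,0,1.2,0,0,0],[0,0,0,0,0,0],[0,0,0,0,0,0]]' 
python3 -m inch '[[0,0,0,0,0,0]]' | grep -E "pos|force"
python3 -m inch '[[0,-0.4,0,0,0,0],[0,-0.2,0,0,0,0],[0,0,0,0,0,0]]' | grep -E "pos|force"
```

```text
time_s: 3.2
ee_pos: [469.1, -288.0, 179.1]
tool_rot: [-0.0, 0.618, 0.786, 0.0]
ft_force: [-1.2, 0.0, 1.2]
finger_gap: 56.3
gripper_force: 0.0
ee_pos: [469.5, -288.4, 179.8]
ft_force: [-0.1, -0.7, 1.7]
gripper_force: 0.0
ee_pos: [463.1, -289.8, 179.6]
ft_force: [0.5, 0.3, 0.1]
gripper_force: 0.0
```

```bash
for i in 1; do python3 -m inch '[[0,-0.3,0,0,0,0],[0,0,0,0,0,0]]' | grep -E "pos|ft_f"; done
python3 -m inch '[[0,-0.2,0,0,0,0],[0,0,0,0,0,0]]' | grep -E "pos|ft_f"
python3 -m inch '[[0,-0.2,0,0,0,0],[0,0,0,0,0,0]]' | grep -E "pos|ft_f"
```

```text
ee_pos: [460.1, -290.4, 179.3]
ft_force: [0.1, 0.3, 0.1]
ee_pos: [458.3, -290.8, 179.3]
ft_force: [0.2, -0.1, -0.1]
ee_pos: [456.3, -291.2, 179.2]
ft_force: [-0.0, 0.3, 0.5]
```

```bash
python3 -m inch '[[0,-0.15,0,0,0,0],[0,0,0,0,0,0]]' | grep -E "pos|ft_f"
python3 -m inch '[[0,-0.15,0,0,0,0],[0,0,0,0,0,0]]' | grep -E "pos|ft_f"
```

```text
ee_pos: [454.9, -291.6, 179.3]
ft_force: [0.5, 0.2, 0.3]
ee_pos: [453.5, -292.0, 179.3]
ft_force: [0.7, 0.3, 0.8]
```

Run:
```python
from h import *
from bench import imaging
import cv2
s=imaging.read_camera("side")[:,:,::-1];s0=cv2.imread("pics/side0.png")
c=lambda im,x,y:cv2.resize(im[y:y+100,x:x+80],None,fx=5,fy=5,interpolation=cv2.INTER_CUBIC)
cv2.imwrite("pics/m3.png",np.hstack([c(s0,260,205),c(s,260,205)]))
```

```text
(no output)
```

View pics/m3.png

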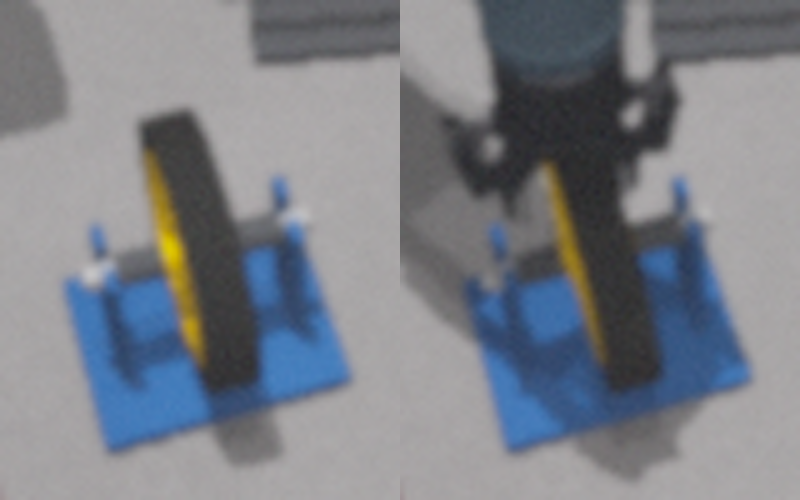

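The wheel hasn't moved. The far finger at crop (630,190) stands a few mm off the tyre edge at (618,190). I'll go on in small steps.

```bash
python3 -m inch '[[0,-0.15,0,0,0,0],[0,0,0,0,0,0]]' | grep -E "pos|ft_f"
python3 -m inch '[[0,-0.15,0,0,0,0],[0,0,0,0,0,0]]' | grep -E "pos|ft_f"
python3 -m inch '[[0,-0.15,0,0,0,0],[0,0,0,0,0,0]]' | grep -E "pos|ft_f"
```

```text
ee_pos: [452.0, -292.3, 179.3]
ft_force: [0.7, 0.2, 0.4]
ee_pos: [450.5, -292.7, 179.3]
ft_force: [-0.4, 0.2, -0.2]
ee_pos: [449.6, -292.9, 179.4]
ft_force: [2.8, 0.8, -1.6]
```

```bash
python3 -m inch '[[0,0,0,0,0,0]]' | grep -E "pos|ft_f"
python3 - <<'E'
from h import *
from bench import imaging
import cv2
s=imaging.read_camera("side")[:,:,::-1];s0=cv2.imread("pics/side0.png")
c=lambda im,x,y:cv2.resize(im[y:y+100,x:x+80],None,fx=5,fy=5,interpolation=cv2.INTER_CUBIC)
cv2.imwrite("pics/m4.png",np.hstack([c(s0,260,205),c(s,260,205)]))
E
```

```text
ee_pos: [449.5, -292.9, 179.3]
ft_force: [3.3, 0.4, -1.2]
```

View pics/m4.png

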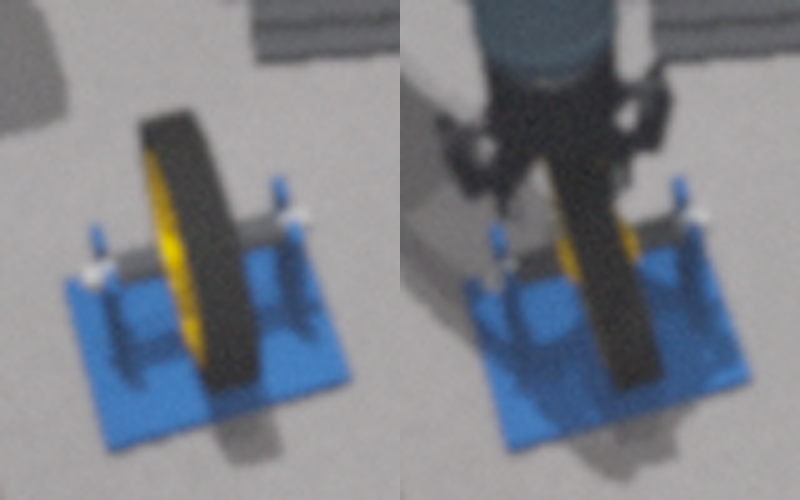

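The lean has changed: the hub now shows on both sides at crop (568,240) and (628,235), with the axle still seated. Now I'll rock it away from the robot.

```bash
python3 -m inch '[[0,0.4,0,0,0,0],[0,0.5,0,0,0,0],[0,0.5,0,0,0,0],[0,0.4,0,0,0,0],[0,0.2,0,0,0,0],[0,0.2,0,0,0,0],[0,0,0,0,0,0]]' | grep -E "pos|ft_f"
python3 -m inch '[[0,0.2,0,0,0,0],[0,0.2,0,0,0,0],[0,0,0,0,0,0]]' | grep -E "pos|ft_f"
python3 -m inch '[[0,0.2,0,0,0,0],[0,0.2,0,0,0,0],[0,0,0,0,0,0]]' | grep -E "pos|ft_f"
python3 -m inch '[[0,0.15,0,0,0,0],[0,0,0,0,0,0]]' | grep -E "pos|ft_f"
python3 -m inch '[[0,0.15,0,0,0,0],[0,0,0,0,0,0]]' | grep -E "pos|ft_f"
```

```text
ee_pos: [470.8, -287.7, 179.2]
ft_force: [-0.5, 1.2, 0.7]
ee_pos: [474.7, -286.9, 179.3]
ft_force: [0.1, -0.3, -0.3]
ee_pos: [478.6, -285.9, 179.3]
ft_force: [0.5, -0.8, -0.2]
ee_pos: [480.0, -285.5, 179.3]
ft_force: [-1.0, 0.5, -0.8]
ee_pos: [481.5, -285.2, 179.3]
ft_force: [-1.0, -0.1, 0.0]
```

```bash
python3 -m inch '[[0,0.15,0,0,0,0],[0,0,0,0,0,0]]' | grep -E "pos|ft_f"
python3 -m inch '[[0,0.15,0,0,0,0],[0,0,0,0,0,0]]' | grep -E "pos|ft_f"
```

```text
ee_pos: [482.9, -284.8, 179.3]
ft_force: [-0.1, -0.6, 0.5]
ee_pos: [484.2, -284.5, 179.2]
ft_force: [-0.7, -0.6, 0.8]
```

```bash
python3 -m inch '[[0,0.15,0,0,0,0],[0,0,0,0,0,0]]' | grep -E "pos|ft_f"
python3 -m inch '[[0,0.15,0,0,0,0],[0,0,0,0,0,0]]' | grep -E "pos|ft_f"
```

```text
ee_pos: [484.7, -284.4, 179.2]
ft_force: [-3.8, -0.6, 1.6]
ee_pos: [485.9, -284.1, 179.2]
ft_force: [-4.6, -1.7, 2.6]
```

Free travel was 36 mm for 22 mm of clearance, and the end stop was felt both ways, so this wheel has the play. I'll recentre and grip.

```bash
python3 -m inch '[[0,-0.1,0,0,0,0],[0,0,0,0,0,0],[0,0,0,0,0,0],[0,-0.4,0,0,0,0],[0,-0.5,0,0,0,0],[0,-0.5,0,0,0,0],[0,-0.3,0,0,0,0],[0,-0.05,0,0,0,0],[0,0,0.1,0,0,0],[0,0,0,0,0,0]]' | grep -E "pos|ft_f"
python3 -m inch '[[0,0,0,0,0,0],[0,0,0,0,0,0],[0,0,0,0,0,0],[0,0,0,0,0,0],[0,0,0,0,0,0],[0,0,0,0,0,0]]' -1
python3 -m inch '[[0,0,-0.5,0,0,0],[0,0,-0.5,0,0,0],[0,0,-0.5,0,0,0],[0,0,0,0,0,0]]'
```

```text
ee_pos: [469.2, -288.2, 178.2]
ft_force: [-0.5, 0.0, -0.3]
time_s: 9.5
ee_pos: [469.2, -288.3, 178.6]
tool_rot: [0.0, 0.618, 0.786, -0.0]
ft_force: [-1.1, 0.0, 4.5]
finger_gap: 33.1
gripper_force: 60.1
time_s: 9.9
ee_pos: [469.3, -288.3, 193.6]
tool_rot: [0.0, 0.618, 0.786, 0.0]
ft_force: [0.3, 0.0, -7.6]
finger_gap: 33.1
gripper_force: 60.7
```

```bash
python3 -m inch '[[0,0,-2,0,0,0],[0,0,-2,0,0,0],[0,0,-2,0,0,0],[0,0,-2,0,0,0],[0,0,-1.7,0,0,0],[0,0,0,0,0,3],[0,0,0,0,0,4],[0,0,0,0,0,4],[0,0,0,0,0,1.2],[0,0,0,0,0,0]]'
python3 -c "
from h import *
delta([430,-5.5,290.5],1.6)"
```

```text
time_s: 10.9
ee_pos: [469.0, -288.0, 289.9]
tool_rot: [-0.0, 0.698, 0.716, 0.0]
ft_force: [0.6, -0.5, -7.9]
finger_gap: 33.0
gripper_force: 61.8
t 10.9 ee [ 469.  -288.   289.9] F [ 0.6 -0.5 -7.9] gap 33.0
shift cm now [28.35 -3.16 -0.04] after turn [28.35 -3.11 -0.06] turn [-0.03 -0.03 -0.09]
```

```bash
python3 -m inch '[[1.5,-0.6,0,0,0,0],[3,-0.6,0,0,0,0],[3.5,-0.6,0,0,0,0],[3.5,-0.6,0,0,0,0],[3.5,-0.7,0,0,0,0],[3.5,0,0,0,0,0],[3.5,0,0,0,0,0],[3.2,0,0,0,0,0],[2,0,0,0,0,0],[1.1,0,0,0,0,0]]'
python3 -m inch '[[0,0,0,0,0,0],[0,0,0,0,0,0],[0,0,0,0,0,0]]' | grep -E "pos|ft"
python3 - <<'E'
from h import *
delta([547,-3,290.5],1.6)
from bench import imaging
import cv2
s=imaging.read_camera("side")[:,:,::-1];t=imaging.read_camera("top")[:,:,::-1]
c=lambda im,x,y:cv2.resize(im[y:y+110,x:x+80],None,fx=5,fy=5,interpolation=cv2.INTER_CUBIC)
cv2.imwrite("pics/m5.png",np.hstack([c(t,250,160),c(s,275,110)]))
E
```

```text
time_s: 11.9
ee_pos: [430.7, -4.4, 290.4]
tool_rot: [0.0, 0.697, 0.717, 0.0]
ft_force: [0.5, 0.6, -8.4]
finger_gap: 33.2
gripper_force: 62.0
ee_pos: [431.1, -7.1, 290.3]
ft_force: [0.4, 0.2, -8.1]
t 12.2 ee [431.1  -7.1 290.3] F [ 0.4  0.2 -8.1] gap 32.9
shift cm now [ 0.13 11.6  -0.02] after turn [ 0.09 11.6  -0.02] turn [-0.    0.03 -0.19]
```

View pics/m5.png

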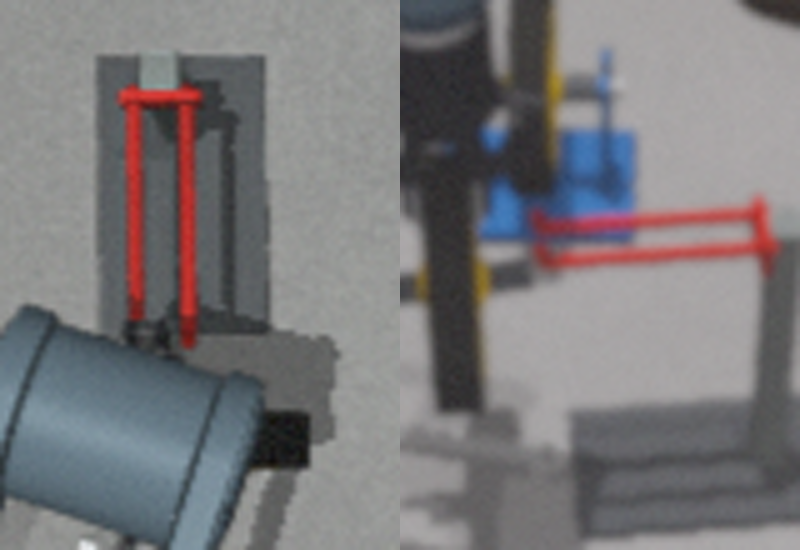

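The wheel stands in front of the hook. In the top crop the prong tips are at (137,310) and (189,340) with the axle end at (148,325). In the side crop the axle end is at (530,270), just under the prong. I'll check the offsets.

Run:
```python
from h import *
f=lambda x,y,z:at("top",250+x/5-.4,160+y/5-.4,z)
print("wheel right edge",f(308,412,230),f(308,467,230))
print("axle end top",f(148,322,236),"prong lines",f(136,110,262),f(136,300,262),f(187,110,262),f(188,320,262))
T=np.array([431,-6,230]);d=np.array([np.cos(.028),np.sin(.028),0])
e=lambda P:(proj("side",P)-[275,110])*5+[402,2]
print("axle far end",e(T+75*d), "prong tips",e([490,-5+16,279]),e([490,-5-16,279]),"prong at post",e([645,14,262]),e([645,-18,262]))
print("tyre bottom", e(T+[-17,0,-90]),e(T+[17,0,-90]))
```

```text
wheel right edge [451.2 -94.2 230. ] [417.4 -94.8 230. ]
axle end top [504.7   5.8 236. ] prong lines [633.3  14.7 262. ] [516.6  11.7 262. ] [633.9 -16.6 262. ] [505.  -20.3 262. ]
axle far end [565.74529908 272.41860417] prong tips [539.35683683 207.09106839] [540.54730491 241.68646316] prong at post [767.97197365 213.2907162 ] [772.6008575  247.41020213]
tyre bottom [440.7383798  365.00031796] [488.21292954 363.10481745]
```

```bash
python3 -m inch '[[0.05,0.8,0,0,0,0],[0,1,0,0,0,0],[0,1,0,0,0,0],[0,1,0,0,0,0],[0,0,0,0,0,0],[0,0,0,0,0,0]]' | grep -E "pos|ft"
python3 -m inch '[[0,1,0,0,0,0],[0,1,0,0,0,0],[0,1,0,0,0,0],[0,0,0,0,0,0],[0,0,0,0,0,0]]' | grep -E "pos|ft"
```

```text
ee_pos: [468.9, -4.5, 289.9]
ft_force: [-0.2, -0.2, -9.3]
ee_pos: [498.9, -3.8, 290.0]
ft_force: [-0.2, 0.0, -7.6]
```

```bash
python3 -m inch '[[0,1,0,0,0,0],[0,1,0,0,0,0],[0,1,0,0,0,0],[0,1,0,0,0,0],[0,0.9,0,0,0,0],[0,0,0,0,0,0],[0,0,0,0,0,0]]' | grep -E "pos|ft"
python3 -m inch '[[0,0,0.4,0,0,0],[0,0,0.4,0,0,0],[0,0,0.4,0,0,0],[0,0,0.4,0,0,0],[0,0,0,0,0,0],[0,0,0,0,0,0]]' | grep -E "pos|ft"
python3 -c "
from h import *
import cv2
s=imaging.read_camera('side')[:,:,::-1]
c=lambda im,x,y:cv2.resize(im[y:y+110,x:x+100],None,fx=5,fy=5,interpolation=cv2.INTER_CUBIC)
cv2.imwrite('pics/m6.png',c(s,285,110))"
```

```text
ee_pos: [547.8, -2.5, 290.0]
ft_force: [0.4, 0.6, -7.4]
ee_pos: [547.8, -2.6, 274.2]
ft_force: [-0.3, -0.5, -7.1]
```

View pics/m6.png

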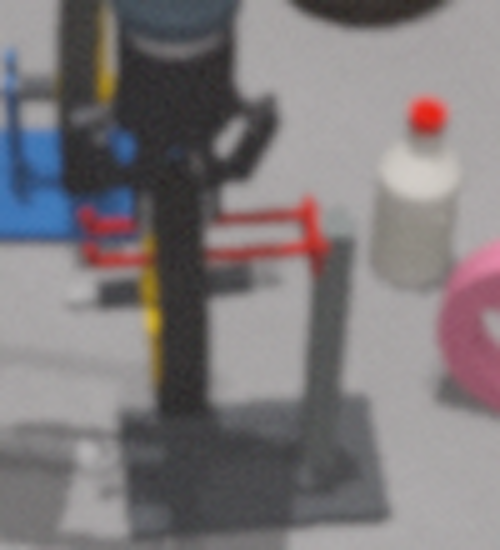

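Both prongs, at (85,220) and (90,255), run through the wheel's opening, with the axle under them at about (110,290). I'll lower until unloaded.

```bash
python3 -m inch '[[0,0,0.2,0,0,0],[0,0,0.1,0,0,0],[0,0,0.1,0,0,0],[0,0,0,0,0,0],[0,0,0,0,0,0]]' | grep -E "pos|ft"
python3 -m inch '[[0,0,0.1,0,0,0],[0,0,0,0,0,0],[0,0,0,0,0,0]]' | grep -E "pos|ft"
```

```text
ee_pos: [547.9, -2.6, 270.3]
ft_force: [0.6, -0.4, -7.6]
ee_pos: [548.0, -2.6, 269.4]
ft_force: [0.1, -0.4, -8.6]
```

```bash
python3 -m inch '[[0,0,0.1,0,0,0],[0,0,0,0,0,0],[0,0,0,0,0,0]]' | grep -E "pos|ft"
python3 -m inch '[[0,0,0.1,0,0,0],[0,0,0,0,0,0],[0,0,0,0,0,0]]' | grep -E "pos|ft"
```

```text
ee_pos: [548.2, -2.8, 269.0]
ft_force: [-1.2, -0.5, -1.7]
ee_pos: [548.3, -2.9, 268.8]
ft_force: [-4.4, -1.1, 6.1]
```

```bash
python3 -m inch '[[0,0,-0.1,0,0,0],[0,0,0,0,0,0]]' | grep -E "pos|ft"
python3 -m inch '[[0,0,0,0,0,0],[0,0,0,0,0,0],[0,0,0,0,0,0],[0,0,0,0,0,0]]' 0.3 | grep -E "pos|ft|gap"
python3 -m inch '[[0,0,-0.5,0,0,0],[0,0,-1,0,0,0],[0,0,-1.5,0,0,0],[0,0,-2,0,0,0],[0,0,-3,0,0,0],[0,0,-4,0,0,0],[0,0,0,0,0,0],[0,0,0,0,0,0],[0,0,0,0,0,0],[0,0,0,0,0,0]]' | grep -E "time|pos|ft|gap"
python3 -c "
from h import *
import cv2
s=imaging.read_camera('side')[:,:,::-1]
t=imaging.read_camera('top')[:,:,::-1]
c=lambda im,x,y:cv2.resize(im[y:y+110,x:x+80],None,fx=5,fy=5,interpolation=cv2.INTER_CUBIC)
cv2.imwrite('pics/m7.png',np.hstack([c(s,285,110),c(s,255,200)]))"
```

```text
ee_pos: [548.3, -2.9, 268.8]
ft_force: [-1.6, -1.9, 2.4]
ee_pos: [548.0, -2.4, 268.2]
ft_force: [-0.4, 0.7, -0.0]
finger_gap: 55.6
time_s: 17.75
ee_pos: [547.4, -2.5, 387.1]
ft_force: [0.5, -0.8, 0.1]
finger_gap: 55.7
```

View pics/m7.png

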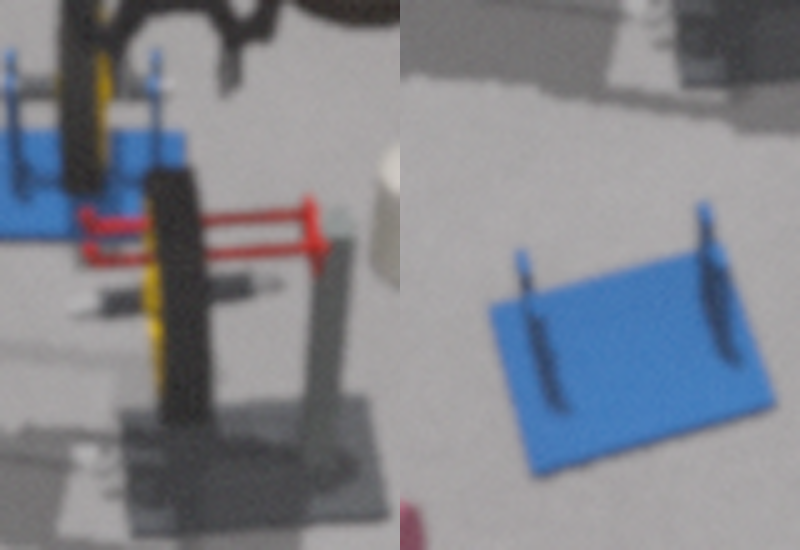

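The wheel hangs on both prongs, tyre at (178,290) between the tips at (90,235) and the post at (330,240), with the gripper clear. The other wheel is seated and the right-hand stand is empty. I'll let it settle, check for motion and hand in.

```bash
python3 -m inch '[[0,0,0,0,0,0],[0,0,0,0,0,0],[0,0,0,0,0,0],[0,0,0,0,0,0],[0,0,0,0,0,0],[0,0,0,0,0,0],[0,0,0,0,0,0],[0,0,0,0,0,0],[0,0,0,0,0,0],[0,0,0,0,0,0]]' | grep time
python3 - <<'E'
from bench import imaging,sign_off
import numpy as np,subprocess
a=imaging.read_camera("side").astype(int)
for _ in range(5): b=imaging.read_camera("side").astype(int)
d=np.abs(a-b)[140:200,290:350]; print(d.mean(),d.max())
if d.mean()<6: print(sign_off())
E
```

```text
time_s: 18.85
1.7282407407407407 12
the job is handed in; nothing more can be done
None
```

The wheel with play, from the stand on the robot's right, was rocked towards the robot and then away from it in its stand. It now hangs at rest by its rim on the red J-hook; the sound wheel was left untouched in its stand, and the job was handed in at about 19 s.

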